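Centre a stone sculpture base in the drilling jig

TASK

Get the stone base ready for drilling: press it gently but firmly back until its far face is fully home and flush against the gauge bar of the jig. Then tap the jig's left and right sliding stops inward in turn, nudging the stone along the bar until it is nipped between both stops with its centre line on the jig's centre line. Do not strike or squeeze anything hard, leave the stone like that with both stops against it, and leave everything else on the bench and the board alone.

Things in the scene. Friction and masses are not known exactly. Their poses are not given: they have to be found in the camera images.
- jig: Fixed wooden jig board on the bench, 220 (x) x 360 (y) x 15 mm. Origin: centre of its underside; +x points to its far side, where the rail is, +y to its left, z up. A dark centre line is drawn along y = 0. The stone slides on its top, 15 mm above the origin. A dark slot for the stops crosses it at x = +23 mm.
- rail: Fixed dark wood rail along the board's far side, 25 x 300 x 30 mm high; axes as the jig's, origin: centre of its underside, jig x = 92.5 mm. On rods before it: an aluminium gauge bar, 110 mm (y) x 28 mm high, rigid. Its setting differs and is not measured: its near face is 24.5 to 44.5 mm to the -x side of this origin, to be felt. A weak spring pin (about 1 N) in its middle stands 2.5 mm proud until pressed in.
- stone: Loose grey stone block, 70 (x) x 100 (y) x 36 mm high, 0.5 to 0.85 kg; a steady push of 2.5 to 6 N slides it. Origin: centre of its underside. A white line along its x axis and a dark dot mark the middle of its top. It starts 35 to 85 mm short of the gauge bar, up to 25 mm off the centre line and turned up to 0.12 rad; pushed on with some 13 to 17 N it squares against the bar.
- left_stop: Left sliding stop: wood block with a flat steel pad inside, 44 (jig x) x 28 (y) x 36 mm high, a small screw head (6 mm) on top. Axes as the jig's. Origin: middle of the lower edge of its inner (pad) face, at jig x = 23 mm on the board; the outer face, pushed towards -y, is 28 mm to its +y side. Slides along jig y from 100 mm in to 30 mm under about 4 N friction and stays where left.
- right_stop: Right sliding stop, the mirror image: origin on its inner pad face, outer face 28 mm to the -y side and pushed towards +y; slides from jig y = -100 mm to -30 mm under about 4 N of friction. Pushing a stop that carries the stone takes about 4 N plus the stone's friction, and about 4 N more once the stone also drives the other stop.
- pencil: Flat carpenter's pencil stub, 98 x 13 x 8 mm, lying on the board's near right corner. Leave alone. Origin: centre of its underside.
- collar: Small brass ring, 28 mm across, 12 mm high, on the board's near left corner. Leave alone. Origin: centre of its underside.
- mallet: Hammer-shaped mallet with a black head, 260 mm long, lying beyond the jig. Leave alone.
- brush: Brush, 200 mm long, lying to the left. Leave alone.
- jar: Closed amber jar, 68 mm across, 110 mm high, far left. Leave alone. Origin: centre of its underside.
- pliers: Pliers, 160 mm long, lying to the right. Leave alone.
- cork_block: Cork sanding block, 110 x 70 x 35 mm, far right. Leave alone.
Not all that is in view belongs to the job. There is more than one size of the stone; the job needs the middle-sized.

How it is judged:
On the way, in this order (a step that is already met when the one before it is completed fails the run):
1. the stone is pressed squarely home against the gauge bar with more than 3 N (contact force between stone and rail above 3 N and angle between the x axis of stone and the x axis of jig, either way round below 0.03 rad), for 0.15 s.
2. the stone is nipped between both stops (over 1 N on each), within 2.5 mm of the centre line (contact force between stone and left_stop above 1 N and contact force between stone and right_stop above 1 N and y of stone in the frame of jig between -0.0025 and 0.0025 m), for 0.2 s.
At the end, for the whole second after the job is handed in: The stone rests flat on the board, still, square to the jig within 0.03 rad, up at the gauge bar (still holding in its spring pin, so less than 2.5 mm off the bar's face: contact above 0.2 N), its centre line within 2.5 mm of the jig's centre line, and both stops' pad faces within 3 mm of its sides (y of stone in the frame of jig between -0.0025 and 0.0025 m and angle between the x axis of stone and the x axis of jig, either way round below 0.03 rad and contact force between stone and rail above 0.2 N and z of stone in the frame of jig between 0.013 and 0.018 m and y of left_stop in the frame of stone below 0.053 m and y of right_stop in the frame of stone above -0.053 m and linear speed of stone below 0.005 m/s); the robot touches nothing.
It fails at once if the stone is pressed against the gauge bar with more than 20 N (contact force between stone and rail above 20 N).
It fails at once if a stop is driven against the stone with more than 20 N (contact force between stone and left_stop above 20 N or contact force between stone and right_stop above 20 N).
It fails at once if the robot strikes or presses the stone with more than 30 N (contact force between stone and the fingers above 30 N or contact force between stone and the arm above 30 N).
It fails at once if a bystander is moved by more than 20 mm (distance of any of pencil, collar, mallet, brush, jar, pliers, cork_block from where it was at the start of the episode above 0.02 m).
It also fails if it takes over 72 s, if anything falls off the work surface, if the arm or the gripper's body presses on something with over 40 N, if the wrist force passes 120 N, or if a joint passes its speed limit or range.

ROBOT

A 6-joint arm with a two-finger parallel gripper is mounted at the origin on the work surface. World frame = base frame: x ahead of the robot, y to its left, z up, the work surface at z = 0. Lengths are in m, angles in rad, forces in N, time in s.
With the tool pointing down it reaches from about 0.35 to 0.975 m from the base axis. Payload 4.9 kg.
Tool frame: the origin (TCP) lies midway between the tips of the shut fingers; the grasp point (between the pads) lies 19 mm behind it; z points along the fingers, y is the direction in which the jaws open and shut (so a half turn about z gives the same grasp; the last joint's range is limited). The gripper opens to 85 mm and grips with 20 to 120 N. Pads are 22 mm wide; open, the fingers measure 114 mm over their backs; the gripper's body (76 mm by 85 mm) begins 54 mm behind the grasp point. The pads swing forward as they close: fully open they stand 13 mm farther back than shut.
Start: joints at [1.151, 0.053, 1.613, -0, 1.476, -0.119], TCP at [0.185, 0.597, 0.231] pointing down, gripper open.
Joint ranges: [-3.01, 3.01], [-1.01, 2.22], [0.06, 2.58], [-1.02, 4.17], [0.09, 2.62], [-3.14, 3.14]. Speed limits (rad/s): [2.57, 2.57, 3.14, 3.14, 3.14, 3.14].

INTERFACE

Orientations are given as a unit quaternion [x, y, z, w].
In Python, from bench import ctrl, eyes gives the robot as it stands.
- The arm moves only by the tool step_arm, never from a script. Its argument "increments" is a list of rows, each a list of 2 entries, a list of its own where there are three numbers: the shift along the world's x, y, z scaled (see below), then the turn, a rotation vector about the world's x, y, z scaled (see below). In form: [[[dx, dy, dz], [wx, wy, wz]], ...]. A call has 1 to 12 rows; each row shifts and turns the commanded pose from where the row before left it; what a row does not reach is not made up. The controller multiplies each number of a shift by 0.02 m and each number of a turn by 0.08 rad. A row lasts 1/12 s, in which the tool goes at most 41.7 mm and 7.16 degrees, less where a joint would pass 70% of its speed; a pose out of reach is approached as far as the arm can. A call with a number of a shift or a turn outside -1 to 1 is refused whole. A call with a gripper value outside its range is refused whole. "claw" is the closure, from 0 (fully open) to 1 (shut), set as the call begins (left out, the last holds). The fingers move at their own pace and stop on an object; "force" is the grip in N (left out, the last holds). Time passes only in rows, so rows that do not move let the fingers close. It gives the time, the measured TCP pose, the force and the opening at its end, in the units of the state.
- ctrl.state(): the state, without advancing time (a new reading comes with each control period).
- eyes.grab_frame(name): name is "scene" or "side" or "wrist"; returns a dict with "frame" (480x640x3 uint8, red, green, blue), "fx", "fy", "cx", "cy" (pixels), "D" ([k1, k2, p1, p2, k3] as OpenCV has them; the pictures are not rectified), "position" and "rotation" of the camera in the world. Camera axes: x right, y down, z forward; pixel columns grow to the right and rows downward; lengths in m; the calibration is good to about 2 mm. A picture is of the moment at which its call begins. There is no depth.
- ctrl.close_job(): hands the job in, once; it reports no verdict.
Trained networks look in the newest picture that a camera, given by its name, has taken for a name from the list of things; names that differ only in an ending like _2 or _b are one class to them, and where a whole thing is asked for, a point or a joint stands for the part that bears it (a point fixed in the world has none). Each returns a list of dicts, best first, with "p" (0 to 1); they miss things now and then, are a little off and sometimes report something else, mostly with a low value. They report only what shows in the picture. A call takes as long as a camera call. They do not tell look-alikes from the thing itself.
- eyes.recognise(camera, label): "position" ([x, y, z] in m, in the coordinates of the camera as it stood for that picture, good to about 4 mm: the middle of the surface that is visible of it).
- eyes.trace(camera, label): "pixels" (480x640 bool, what is visible of it).
- eyes.mark_of(camera, label): "position" ([x, y, z] in m, in the coordinates of the camera as it stood for that picture, good to about 4 mm: a listed point, or the origin of a listed thing).
The state is a dict: "time_s": time; "joints": joint angles; "joint_velocities": joint speeds; "effort": joint torques, N m; "position": TCP position; "tcp_rot": TCP orientation; "ft_force": force on the tool from outside, world axes, zero at the start; "wrist_torque": the same for the moment, N m; "finger_gap": finger opening in m.
Only numpy, scipy, OpenCV 4.12 (cv2) and the standard library are available. Lean on these libraries where they do the work, as an engineer would, in place of code of your own. Each camera call takes 0.05 s, during which the arm holds its last target.

## Working session

There is one attempt and no reset: what is moved stays moved. The work goes in short steps, Python scripts to look and compute and a tool call to move; the robot and the scene stay as the last step left them, time stands still between calls to the robot, and variables do not carry over. Pictures are saved under pics/ and viewed, and the job is handed in when it is done.

Besides the shell and the picture viewer there is one more tool, called as name([rows], argument=value, ...), one row to a line, values as JSON. step_arm: Moves the arm, as the interface text tells. Its arguments: {"type":"object","properties":{"increments":{"type":"array"},"claw":{"type":"number"},"force":{"type":"number"}},"required":["increments"]}

```bash
mkdir -p pics; cat > h.py <<'E'
import numpy as np, cv2, json
from bench import ctrl, eyes
def grab(cam,name=None):
    f=eyes.grab_frame(cam)
    if name: cv2.imwrite('pics/'+name+'.png',cv2.cvtColor(f['frame'],cv2.COLOR_RGB2BGR))
    return f
def KD(f):
    return np.array([[f['fx'],0,f['cx']],[0,f['fy'],f['cy']],[0,0,1.]]),np.array(f['D'],float)
def toworld(f,p): return np.array(f['rotation'])@np.array(p)+np.array(f['position'])
def px2w(f,px,z):
    K,D=KD(f); u=cv2.undistortPoints(np.array(px,float).reshape(-1,1,2),K,D).reshape(-1,2)
    d=np.c_[u,np.ones(len(u))]@np.array(f['rotation']).T; o=np.array(f['position'])
    return o+d*((z-o[2])/d[:,2])[:,None]
def w2px(f,P):
    K,D=KD(f);R=np.array(f['rotation']).T; t=-R@np.array(f['position'])
    return cv2.projectPoints(np.array(P,float).reshape(-1,1,3),cv2.Rodrigues(R)[0],t,K,D)[0].reshape(-1,2)
E
python3 - <<'E'
from h import *
np.set_printoptions(precision=4,suppress=True)
for c in ['scene','side','wrist']:
    f=grab(c,c+'0'); print(c,np.array(f['rotation']).shape,f['position'])
    for l in ['stone','left_stop','right_stop','rail','jig']:
        for d in eyes.mark_of(c,l)[:4]: print(l,round(d['p'],2),toworld(f,d['position']))
s=ctrl.state();print(s)
E
```

```text
scene (4,) [0.9859 0.2973 0.9115]Traceback (most recent call last):
  File "<stdin>", line 6, in <module>
  File "h.py", line 9, in toworld
    def toworld(f,p): return np.array(f['rotation'])@np.array(p)+np.array(f['position'])
                             ~~~~~~~~~~~~~~~~~~~~~~~^~~~~~~~~~~~
ValueError: matmul: Input operand 1 has a mismatch in its core dimension 0, with gufunc signature (n?,k),(k,m?)->(n?,m?) (size 3 is different from 4)
```

```bash
sed -i 's/    f=eyes.grab_frame(cam)/    f=dict(eyes.grab_frame(cam)); f["rotation"]=Rotation.from_quat(f["rotation"]).as_matrix()/; 1a from scipy.spatial.transform import Rotation' h.py
python3 - <<'E'
from h import *
np.set_printoptions(precision=4,suppress=True)
for c in ['scene','side','wrist']:
    f=grab(c,c+'0'); print(c,f['position'])
    for l in ['stone','left_stop','right_stop','rail','jig']:
        for d in eyes.mark_of(c,l)[:4]: print(l,round(d['p'],2),toworld(f,d['position']))
s=ctrl.state();print(s)
E
```

```text
scene [0.9859 0.2973 0.9115]
stone 0.79 [ 0.3245 -0.205   0.0015]
stone 0.72 [ 0.5322 -0.0824  0.0149]
stone 0.6 [ 0.358  -0.0251  0.0022]
left_stop 0.69 [0.5877 0.023  0.0149]
right_stop 0.96 [ 0.6138 -0.1641  0.016 ]
right_stop 0.59 [ 0.5737 -0.0752 -0.0013]
rail 0.6 [ 0.667  -0.0588  0.0116]
jig 0.9 [ 0.5749 -0.0702 -0.0024]
jig 0.25 [ 0.4527  0.4059 -0.0025]
side [ 0.543  -0.8447  0.8202]
stone 0.66 [ 0.3235 -0.2005 -0.0048]
stone 0.63 [ 0.5379 -0.0892  0.0199]
stone 0.63 [ 0.6828 -0.3476 -0.0023]
stone 0.6 [ 0.3617 -0.0287 -0.0004]
left_stop 0.49 [0.5856 0.0189 0.0155]
left_stop 0.42 [ 0.6824 -0.3467 -0.0021]
left_stop 0.4 [ 0.613  -0.1644  0.0124]
right_stop 0.82 [ 0.6114 -0.1639  0.0113]
rail 0.67 [ 0.6666 -0.0647  0.0176]
jig 0.98 [ 0.5735 -0.0775 -0.0017]
wrist [0.1074 0.6214 0.3741]
{'time_s': 1.0, 'joints': array([ 1.151 ,  0.0527,  1.6129,  0.    ,  1.476 , -0.119 ]), 'joint_velocities': array([ 0.0006, -0.0011,  0.0005,  0.0006,  0.0004,  0.0009]), 'effort': array([  0.0003, -39.3711, -37.0468,  -0.0002,   0.0005,   0.    ]), 'position': array([0.1852, 0.5969, 0.2313]), 'tcp_rot': array([ 0.1498,  0.9887, -0.    , -0.    ]), 'ft_force': array([ 0.8505,  0.3189, -0.0881]), 'wrist_torque': array([-0.0605, -0.0099, -0.0198]), 'finger_gap': 0.08543532222943727}
```

View pics/scene0.png

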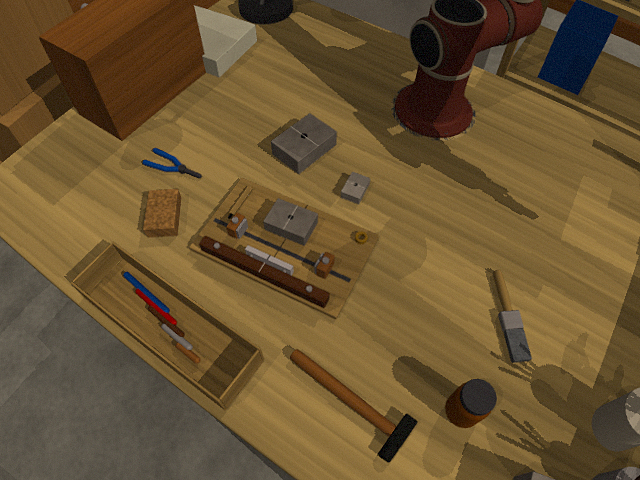

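View pics/side0.png

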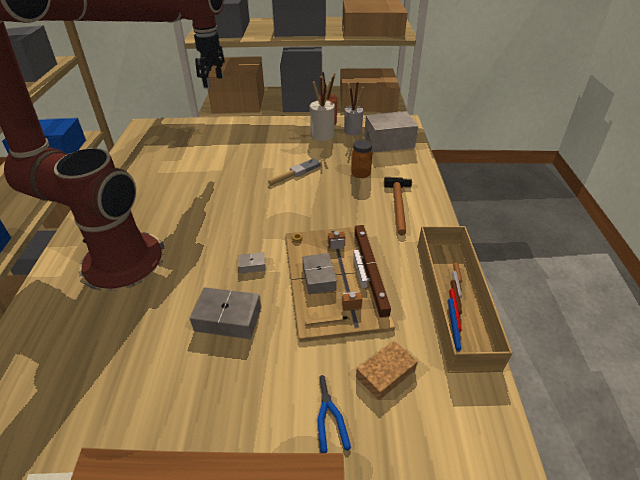

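View pics/wrist0.png

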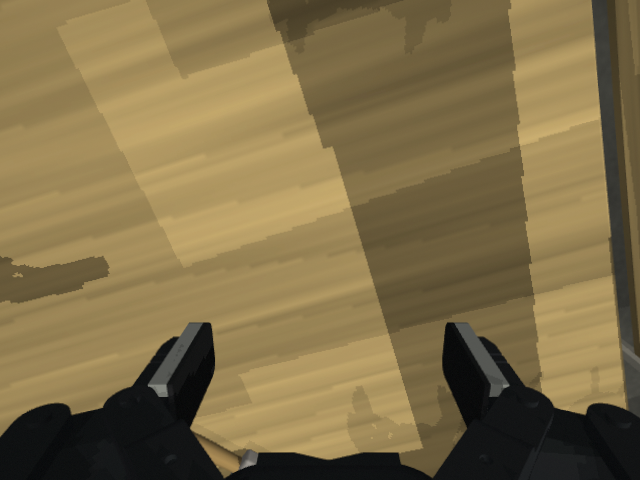

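The scene shows the middle stone on the jig board at about (290,220) px. The big and small decoys lie off the board at (304,142) and (354,187). I'll bring the wrist camera over the jig.

step_arm([
  [[0.45, -1, 0.1], [0, 0, 0.167]],
  [[0.45, -1, 0.1], [0, 0, 0.167]],
  [[0.45, -1, 0.1], [0, 0, 0.167]],
  [[0.45, -1, 0.1], [0, 0, 0.167]],
  [[0.45, -1, 0.1], [0, 0, 0.167]],
  [[0.45, -1, 0.1], [0, 0, 0.167]],
  [[0.45, -1, 0.1], [0, 0, 0.167]],
  [[0.45, -1, 0.1], [0, 0, 0.167]],
  [[0.45, -1, 0.1], [0, 0, 0.167]],
  [[0.45, -1, 0.1], [0, 0, 0.167]],
  [[0.45, -1, 0.1], [0, 0, 0.167]],
], claw=0.5)

```text
time_s: 1.92
position: [0.2844, 0.376, 0.2535]
tcp_rot: [0.076, 0.997, 0.0, 0.0]
ft_force: [-0.2, 1.2, 0.1]
finger_gap: 0.0425
```

step_arm([
  [[0.45, -1, 0.1], [0, 0, 0.167]],
  [[0.45, -1, 0.1], [0, 0, 0.167]],
  [[0.45, -1, 0.1], [0, 0, 0.167]],
  [[0.45, -1, 0.1], [0, 0, 0.167]],
  [[0.45, -1, 0.1], [0, 0, 0.167]],
  [[0.45, -1, 0.1], [0, 0, 0.167]],
  [[0.45, -1, 0.1], [0, 0, 0.167]],
  [[0.45, -1, 0.1], [0, 0, 0.167]],
  [[0.45, -1, 0.1], [0, 0, 0.167]],
  [[0.45, -1, 0.1], [0, 0, 0.167]],
  [[0.45, -1, 0.1], [0, 0, 0.167]],
])

```text
time_s: 2.83
position: [0.3834, 0.1559, 0.2756]
tcp_rot: [0.003, 1.0, 0.0, 0.0]
ft_force: [-0.7, 0.2, 0.2]
finger_gap: 0.0429
```

step_arm([
  [[0.45, -1, 0.1], [0, 0, 0.167]],
  [[0.45, -1, 0.1], [0, 0, 0.167]],
  [[0.45, -1, 0.1], [0, 0, 0.167]],
  [[0.45, -1, 0.1], [0, 0, 0.167]],
  [[0.45, -1, 0.1], [0, 0, 0.167]],
  [[0.45, -1, 0.1], [0, 0, 0.167]],
  [[0.45, -1, 0.1], [0, 0, 0.167]],
  [[0.45, -1, 0.1], [0, 0, 0.167]],
  [[0.45, -1, 0.1], [0, 0, 0.167]],
  [[0.45, -1, 0.1], [0, 0, 0.167]],
  [[0.45, -1, 0.1], [0, 0, 0.167]],
])

```text
time_s: 3.75
position: [0.4825, -0.0642, 0.2975]
tcp_rot: [-0.07, 0.998, -0.0, 0.0]
ft_force: [-0.2, 0.8, 0.4]
finger_gap: 0.0427
```

```bash
python3 - <<'E'
from h import *
np.set_printoptions(precision=4,suppress=True)
for c in ['wrist']:
    f=grab(c,c+'1'); print(c,f['position'],f['rotation'])
    for l in ['stone','left_stop','right_stop','rail','jig','pencil']:
        for d in eyes.mark_of(c,l)[:4]: print(l,round(d['p'],2),toworld(f,d['position']))
s=ctrl.state();print(s)
E
```

```text
wrist [ 0.4018 -0.0754  0.4402] [[-0.1401  0.9383  0.316 ]
 [ 0.9901  0.1327  0.045 ]
 [ 0.0003  0.3192 -0.9477]]
stone 0.82 [ 0.3222 -0.2041  0.002 ]
stone 0.71 [ 0.5359 -0.0874  0.0187]
stone 0.71 [ 0.3611 -0.0271  0.002 ]
left_stop 0.92 [0.5886 0.0216 0.0149]
right_stop 0.6 [ 0.6101 -0.1622  0.0167]
rail 0.83 [ 0.669  -0.0596  0.012 ]
jig 0.78 [ 0.5803 -0.0714 -0.001 ]
jig 0.45 [ 0.5375 -0.0869  0.0161]
pencil 0.82 [ 0.5541 -0.2137  0.0183]
pencil 0.58 [ 0.552  -0.411  -0.0051]
{'time_s': 4.1, 'joints': array([-0.282 , -0.3187,  1.8413,  0.0002,  1.6191, -1.9938]), 'joint_velocities': array([ 0.0017, -0.0029, -0.0006, -0.0042, -0.0015, -0.0007]), 'effort': array([ -0.2928, -24.0404, -38.0832,  -0.0096,  -0.0058,   0.0029]), 'position': array([ 0.4819, -0.0623,  0.2972]), 'tcp_rot': array([-0.0704,  0.9975,  0.0001, -0.    ]), 'ft_force': array([-0.5387,  0.0412,  0.2849]), 'wrist_torque': array([ 0.0115,  0.0113, -0.0376]), 'finger_gap': 0.04273647053771309}
```

View pics/wrist1.png

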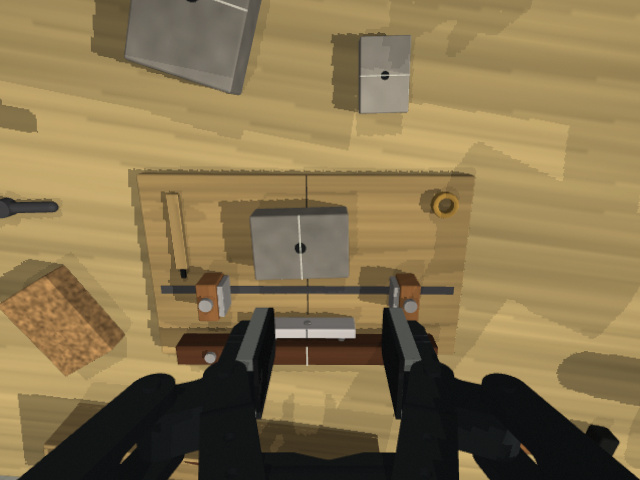

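The wrist view shows the stone near (300,245), the centre line at column ~306, the stops at (210,297) and (405,295), the gauge bar at (315,327) and the pencil at (175,235), clear of the push path. I'll zoom in for precise pixels.

```bash
python3 - <<'E'
import cv2
i=cv2.imread('pics/wrist1.png')[160:370,120:490]
cv2.imwrite('pics/z1.png',cv2.resize(i,None,fx=2.15,fy=2.15,interpolation=cv2.INTER_CUBIC))
E
```

```text
(no output)
```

View pics/z1.png

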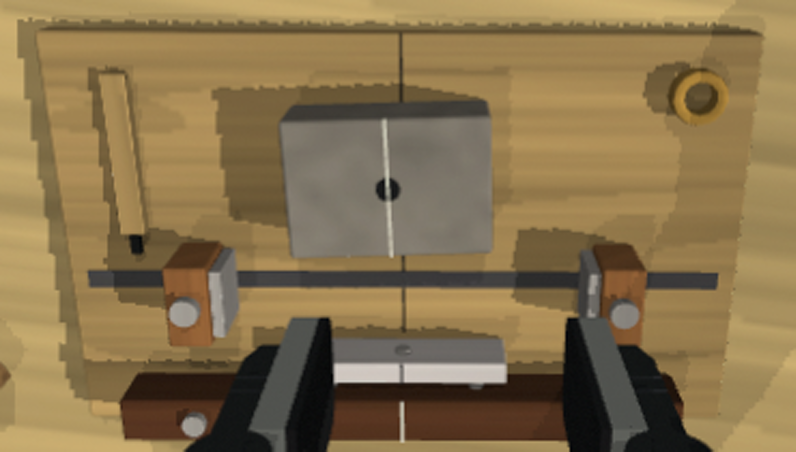

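```bash
cat > jig.py <<'E'
from h import *
np.set_printoptions(precision=4,suppress=True)
E
python3 - <<'E'
from jig import *
f=grab('wrist')
Z=lambda a:np.array(a,float)/2.15+[120,160]
near=px2w(f,Z([(38,30),(762,33)]),.015); cl=px2w(f,Z([(401,34),(403,330)]),.015); sl=px2w(f,Z([(88,279),(718,281)]),.015)
print(near,np.linalg.norm(near[1]-near[0]));print(cl);print(sl,np.linalg.norm(sl[1]-sl[0]))
y=lambda a,b:np.arctan2(-(b-a)[0],(b-a)[1])
print('yaw',y(*near),y(*sl),np.arctan2((cl[1]-cl[0])[1],(cl[1]-cl[0])[0]))
st=px2w(f,Z([(280,121),(492,116),(492,251),(293,257),(387,189)]),.051);print(st)
yaw=(y(*near)+y(*sl))/2
R=np.array([[np.cos(yaw),-np.sin(yaw)],[np.sin(yaw),np.cos(yaw)]])
sm=(sl[0]+sl[1])[:2]/2; nm=(near[0]+near[1])[:2]/2
print('slot->o',sm-R@[.023,0],'near->o',nm-R@[-.11,0])
o=(sm-R@[.023,0]+nm-R@[-.11,0])/2
print('o',o,'yaw',yaw)
J=lambda P:(P[:,:2]-o)@R
print('stone jig',J(st),'cl',J(cl))
print('bar',J(px2w(f,Z([(420,362)]),.043)),J(px2w(f,Z([(420,339)]),.015)))
print('pencil',J(px2w(f,Z([(113,70),(137,250)]),.02)))
e=st[1]-st[0];e2=st[2]-st[3];print('stone yaw',y(st[0],st[1]),y(st[3],st[2]))
print('stop screws',J(px2w(f,Z([(183,313),(624,314)]),.051)))
E
```

```text
[[ 0.4926 -0.2629  0.015 ]
 [ 0.4439  0.0889  0.015 ]] 0.3551928853598353
[[ 0.4691 -0.0869  0.015 ]
 [ 0.6312 -0.0656  0.015 ]]
[[ 0.6241 -0.2378  0.015 ]
 [ 0.5776  0.0998  0.015 ]] 0.34079516440747265
yaw 0.13736106536885181 0.1369560114429015 0.1305779988072326
[[ 0.5115 -0.1366  0.051 ]
 [ 0.4952 -0.0391  0.051 ]
 [ 0.5626 -0.0284  0.051 ]
 [ 0.5794 -0.1248  0.051 ]
 [ 0.5378 -0.0833  0.051 ]]
slot->o [ 0.5781 -0.0722] near->o [ 0.5772 -0.072 ]
o [ 0.5777 -0.0721] yaw 0.13715853840587666
stone jig [[-0.0744 -0.0549]
 [-0.0772  0.044 ]
 [-0.009   0.0454]
 [-0.0055 -0.0525]
 [-0.041  -0.0056]] cl [[-0.1095  0.0002]
 [ 0.054  -0.0009]]
bar [[0.0576 0.0093]] [[0.0595 0.0085]]
pencil [[-0.0918 -0.1415]
 [ 0.0042 -0.1405]]
stone yaw 0.16545740808405984 0.17317235780485893
stop screws [[ 0.0252 -0.1092]
 [ 0.0251  0.1125]]
```

step_arm([
  [[-0.02, -0.12, -1], [0, 0, 0]],
  [[-0.02, -0.12, -1], [0, 0, 0]],
  [[-0.02, -0.12, -1], [0, 0, 0]],
  [[-0.02, -0.12, -1], [0, 0, 0]],
  [[-0.02, -0.12, -1], [0, 0, 0]],
  [[-0.02, -0.12, -1], [0, 0, 0]],
  [[-0.02, -0.12, -1], [0, 0, 0]],
  [[-0.02, -0.12, -1], [0, 0, 0]],
  [[-0.02, -0.12, -1], [0, 0, 0]],
  [[-0.02, -0.12, -1], [0, 0, 0]],
  [[-0.02, -0.12, -1], [0, 0, 0]],
  [[0, 0, 0], [0, 0, 0]],
])

```text
time_s: 5.15
position: [0.4745, -0.088, 0.073]
tcp_rot: [-0.07, 0.998, 0.002, -0.004]
ft_force: [0.1, 0.6, -1.5]
finger_gap: 0.0428
```

```bash
python3 - <<'E'
from jig import *
f=grab('wrist','wrist2');f=grab('side','side2')
s=ctrl.state();print(s['position'],s['ft_force'],s['time_s'])
E
```

```text
[ 0.4772 -0.0888  0.077 ] [0.3508 0.2201 0.8522] 5.25
```

View pics/wrist2.png

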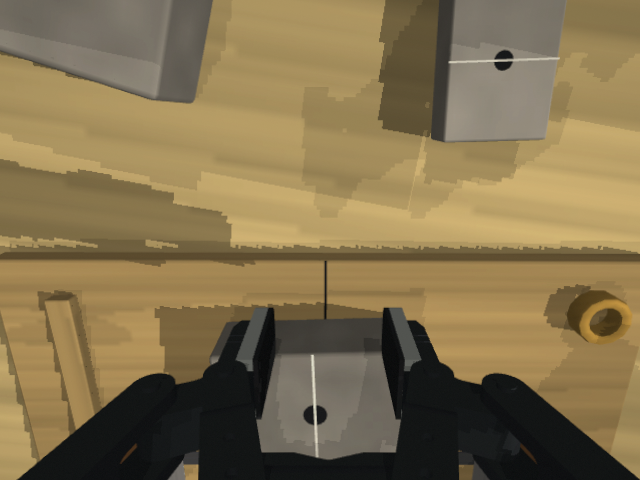

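View pics/side2.png

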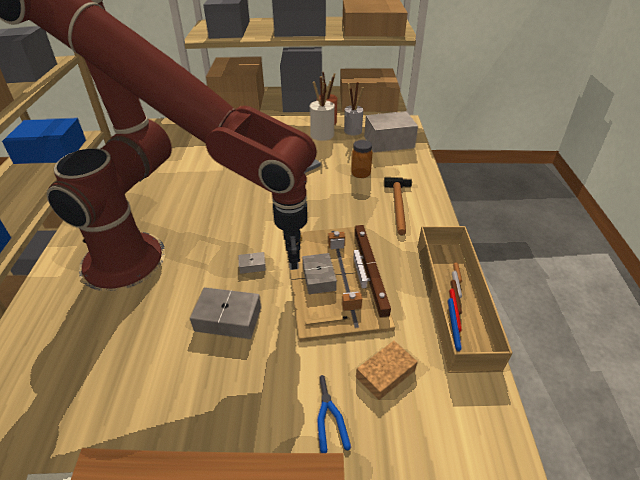

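step_arm([
  [[0, 0, -0.6], [0, 0, 0]],
  [[0, 0, -0.6], [0, 0, 0]],
  [[0, 0, -0.6], [0, 0, 0]],
  [[0, 0, -0.5], [0, 0, 0]],
  [[0, 0, -0.4], [0, 0, 0]],
  [[0, 0, 0], [0, 0, 0]],
  [[0, 0, 0], [0, 0, 0]],
])

```text
time_s: 5.83
position: [0.4772, -0.0893, 0.0224]
tcp_rot: [-0.07, 0.998, 0.0, -0.001]
ft_force: [0.1, -1.1, -0.5]
finger_gap: 0.0428
```

```bash
python3 - <<'E'
from jig import *
s=ctrl.state();print(s['position'],s['ft_force'],s['tcp_rot'],s['time_s'])
E
```

```text
[ 0.4772 -0.0893  0.0224] [ 0.0941 -1.0517 -0.5397] [-0.07    0.9975  0.0003 -0.0008] 5.8333
```

step_arm([
  [[0.198, 0.0273, 0], [0, 0, 0]],
  [[0.198, 0.0273, 0], [0, 0, 0]],
  [[0.198, 0.0273, 0], [0, 0, 0]],
  [[0.15, 0.0207, 0], [0, 0, 0]],
  [[0.15, 0.0207, 0], [0, 0, 0]],
  [[0.15, 0.0207, 0], [0, 0, 0]],
  [[0.15, 0.0207, 0], [0, 0, 0]],
  [[0.15, 0.0207, 0], [0, 0, 0]],
  [[0.15, 0.0207, 0], [0, 0, 0]],
  [[0.15, 0.0207, 0], [0, 0, 0]],
  [[0.15, 0.0207, 0], [0, 0, 0]],
  [[0.15, 0.0207, 0], [0, 0, 0]],
])

```text
time_s: 6.83
position: [0.5157, -0.0842, 0.0234]
tcp_rot: [-0.07, 0.998, -0.0, -0.002]
ft_force: [-6.8, -1.0, 4.4]
finger_gap: 0.0427
```

step_arm([
  [[0.15, 0.0207, 0], [0, 0, 0]],
  [[0.15, 0.0207, 0], [0, 0, 0]],
  [[0.15, 0.0207, 0], [0, 0, 0]],
  [[0.15, 0.0207, 0], [0, 0, 0]],
  [[0.15, 0.0207, 0], [0, 0, 0]],
  [[0.15, 0.0207, 0], [0, 0, 0]],
])

```text
time_s: 7.33
position: [0.5337, -0.0818, 0.0234]
tcp_rot: [-0.07, 0.998, -0.0, -0.002]
ft_force: [-7.2, -1.3, 5.2]
finger_gap: 0.0426
```

```bash
python3 - <<'E'
from jig import *
f=grab('wrist','wrist3');f=grab('scene','scene3');
s=ctrl.state();print(s['position'],s['ft_force'],s['time_s'])
E
python3 - <<'E'
import cv2
i=cv2.imread('pics/scene3.png')[160:320,170:400]
cv2.imwrite('pics/z3.png',cv2.resize(i,None,fx=3.4,fy=3.4,interpolation=cv2.INTER_CUBIC))
E
```

```text
[ 0.5346 -0.0817  0.0234] [-3.4044 -0.0812  3.281 ] 7.4333
```

View pics/z3.png

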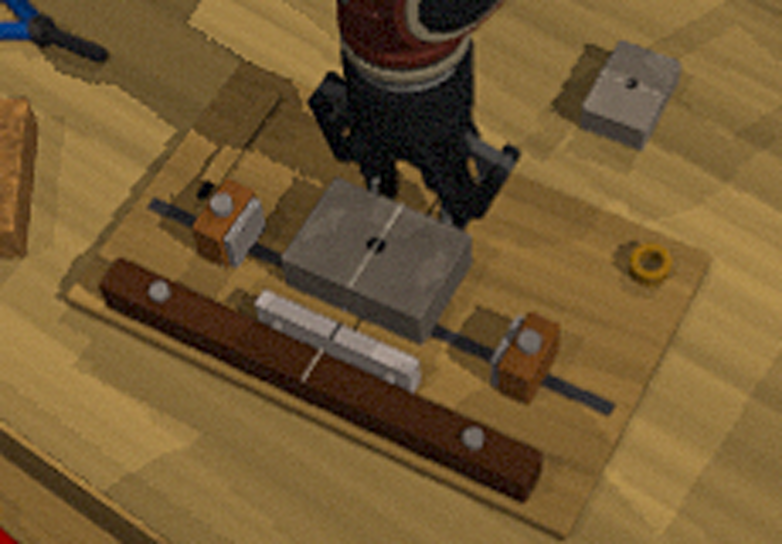

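View pics/wrist3.png

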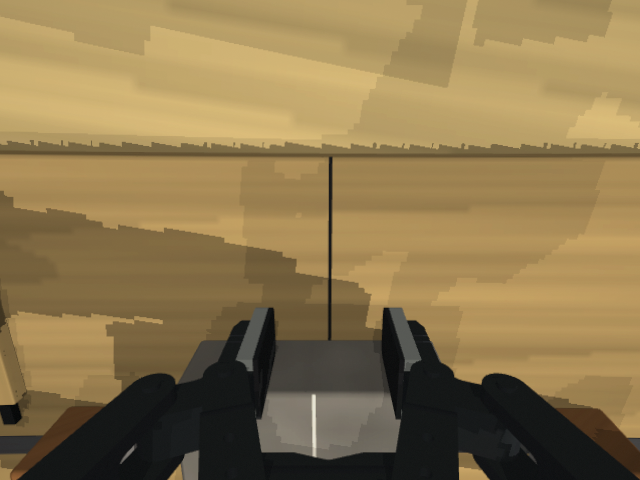

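step_arm([
  [[0.13, 0.0179, 0], [0, 0, 0]],
  [[0.13, 0.0179, 0], [0, 0, 0]],
  [[0.13, 0.0179, 0], [0, 0, 0]],
  [[0.13, 0.0179, 0], [0, 0, 0]],
  [[0.13, 0.0179, 0], [0, 0, 0]],
])

```text
time_s: 7.85
position: [0.5468, -0.0799, 0.0232]
tcp_rot: [-0.07, 0.998, 0.0, -0.001]
ft_force: [-6.2, -1.3, 3.8]
finger_gap: 0.0424
```

```bash
cat > zoom.py <<'E'
import sys
from jig import *
n=sys.argv[1]; f=grab('scene'); i=cv2.cvtColor(f['frame'],cv2.COLOR_RGB2BGR)[160:320,170:400]
cv2.imwrite('pics/'+n+'.png',cv2.resize(i,None,fx=3.4,fy=3.4,interpolation=cv2.INTER_CUBIC))
s=ctrl.state();print(s['position'],s['ft_force'],s['time_s'])
E
python3 zoom.py z4
```

```text
[ 0.5475 -0.0798  0.0232] [-4.1688 -0.5656  2.3108] 7.9
```

View pics/z4.png

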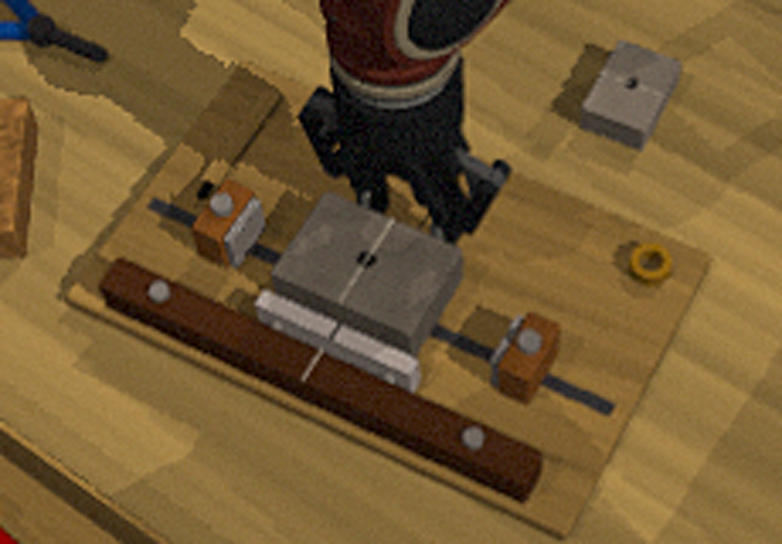

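step_arm([
  [[0.05, 0.0069, 0], [0, 0, 0]],
  [[0.05, 0.0069, 0], [0, 0, 0]],
  [[0.05, 0.0069, 0], [0, 0, 0]],
  [[0.05, 0.0069, 0], [0, 0, 0]],
])

```text
time_s: 8.23
position: [0.5508, -0.0794, 0.0233]
tcp_rot: [-0.07, 0.998, -0.0, -0.001]
ft_force: [-6.3, -1.7, 3.9]
finger_gap: 0.043
```

step_arm([
  [[0.05, 0.0069, 0], [0, 0, 0]],
  [[0.05, 0.0069, 0], [0, 0, 0]],
])

```text
time_s: 8.4
position: [0.5527, -0.0791, 0.0232]
tcp_rot: [-0.07, 0.998, 0.0, -0.001]
ft_force: [-7.5, -1.1, 4.6]
finger_gap: 0.0429
```

```bash
python3 zoom.py z5
```

```text
[ 0.5529 -0.0791  0.0232] [-7.7803 -0.4536  4.8174] 8.45
```

View pics/z5.png

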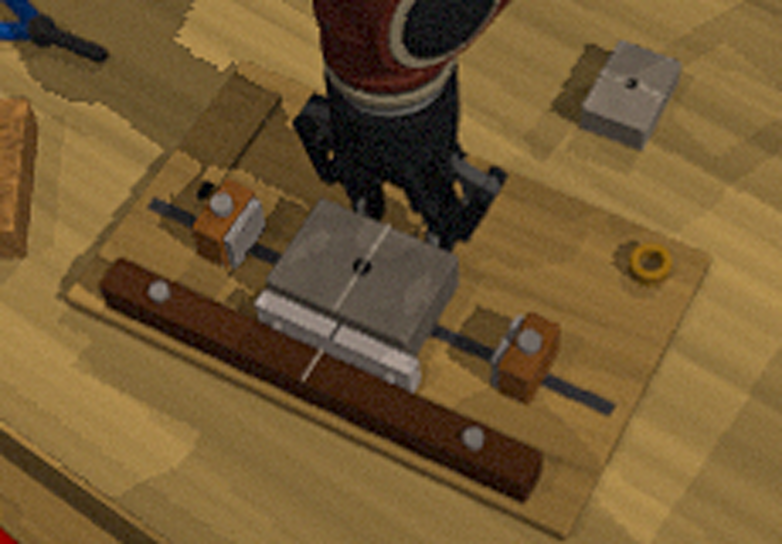

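step_arm([
  [[0.025, 0.0034, 0], [0, 0, 0]],
  [[0.025, 0.0034, 0], [0, 0, 0]],
])

```text
time_s: 8.62
position: [0.5534, -0.079, 0.0232]
tcp_rot: [-0.07, 0.998, 0.0, -0.002]
ft_force: [-7.6, -1.8, 6.3]
finger_gap: 0.0428
```

step_arm([
  [[0.025, 0.0034, 0], [0, 0, 0]],
  [[0.025, 0.0034, 0], [0, 0, 0]],
])

```text
time_s: 8.78
position: [0.5544, -0.0788, 0.0232]
tcp_rot: [-0.07, 0.998, 0.0, -0.002]
ft_force: [-7.7, -1.6, 5.1]
finger_gap: 0.0428
```

step_arm([
  [[0.025, 0.0034, 0], [0, 0, 0]],
])

```text
time_s: 8.87
position: [0.5549, -0.0788, 0.0232]
tcp_rot: [-0.07, 0.998, 0.0, -0.002]
ft_force: [-7.8, -1.6, 5.9]
finger_gap: 0.0428
```

step_arm([
  [[0.025, 0.0034, 0], [0, 0, 0]],
  [[0.025, 0.0034, 0], [0, 0, 0]],
])

```text
time_s: 9.03
position: [0.5549, -0.0788, 0.0232]
tcp_rot: [-0.07, 0.998, 0.0, -0.003]
ft_force: [-12.3, -2.1, 10.1]
finger_gap: 0.0427
```

step_arm([
  [[0.025, 0.0034, 0], [0, 0, 0]],
])

```text
time_s: 9.12
position: [0.5548, -0.0788, 0.0232]
tcp_rot: [-0.07, 0.998, 0.0, -0.004]
ft_force: [-14.9, -2.5, 10.6]
finger_gap: 0.0427
```

step_arm([
  [[0.025, 0.0034, 0], [0, 0, 0]],
])

```text
time_s: 9.2
position: [0.5549, -0.0787, 0.0232]
tcp_rot: [-0.07, 0.998, 0.0, -0.005]
ft_force: [-18.2, -2.7, 13.4]
finger_gap: 0.0429
```

step_arm([
  [[-0.008, -0.0011, 0], [0, 0, 0]],
  [[0, 0, 0], [0, 0, 0]],
  [[0, 0, 0], [0, 0, 0]],
  [[0, 0, 0], [0, 0, 0]],
])

```text
time_s: 9.53
position: [0.5549, -0.0787, 0.0232]
tcp_rot: [-0.07, 0.998, 0.0, -0.004]
ft_force: [-15.1, -1.9, 10.5]
finger_gap: 0.0429
```

```bash
python3 zoom.py z6
```

```text
[ 0.5549 -0.0787  0.0232] [-15.4191  -2.2209  11.4512] 9.5833
```

View pics/z6.png

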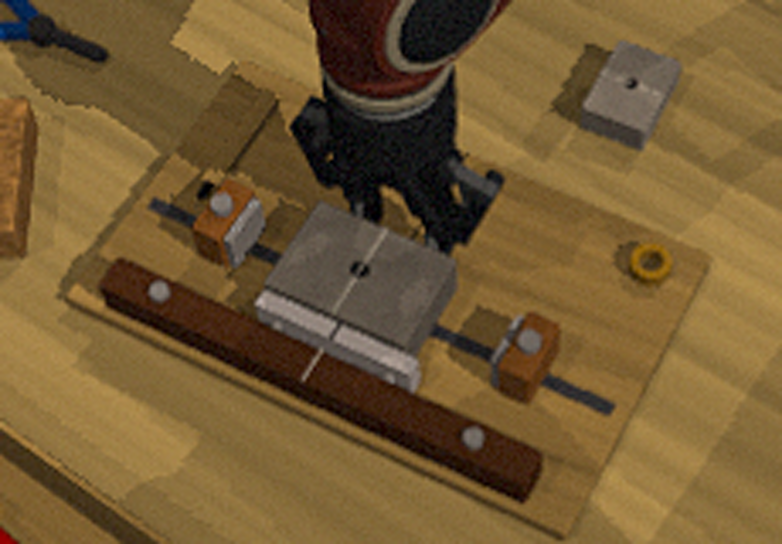

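step_arm([
  [[-0.025, -0.0034, 0], [0, 0, 0]],
  [[-0.025, -0.0034, 0], [0, 0, 0]],
  [[-0.05, -0.0069, 0], [0, 0, 0]],
  [[-0.1, -0.0138, 0], [0, 0, 0]],
  [[-0.4, -0.055, 0], [0, 0, 0]],
  [[-0.4, -0.055, 0.5], [0, 0, 0]],
  [[-0.3, -0.05, 1], [0, 0, 0]],
  [[-0.2, 0, 1], [0, 0, 0]],
  [[-0.2, 0, 1], [0, 0, 0]],
  [[-0.2, 0, 1], [0, 0, 0]],
  [[-0.2, 0, 1], [0, 0, 0]],
  [[-0.2, 0, 1], [0, 0, 0]],
])

```text
time_s: 10.58
position: [0.5118, -0.0821, 0.1544]
tcp_rot: [-0.07, 0.998, -0.0, 0.001]
ft_force: [1.0, -0.5, 0.0]
finger_gap: 0.0427
```

step_arm([
  [[0, 0, 1], [0, 0, 0]],
  [[0, 0, 1], [0, 0, 0]],
  [[0, 0, 0], [0, 0, 0]],
  [[0, 0, 0], [0, 0, 0]],
], claw=1.0)

```text
time_s: 10.92
position: [0.5128, -0.0824, 0.1947]
tcp_rot: [-0.07, 0.998, -0.001, 0.002]
ft_force: [0.3, -0.3, -0.2]
finger_gap: 0.0002
```

```bash
python3 - <<'E'
from jig import *
f=grab('wrist','wrist7')
s=ctrl.state();print(s['position'],s['ft_force'],s['time_s'])
i=cv2.imread('pics/wrist7.png');np.save('f7.npy',f,allow_pickle=True)
E
```

```text
[ 0.5119 -0.0822  0.193 ] [ 0.4841 -0.6548 -0.3507] 10.9667
```

View pics/wrist7.png

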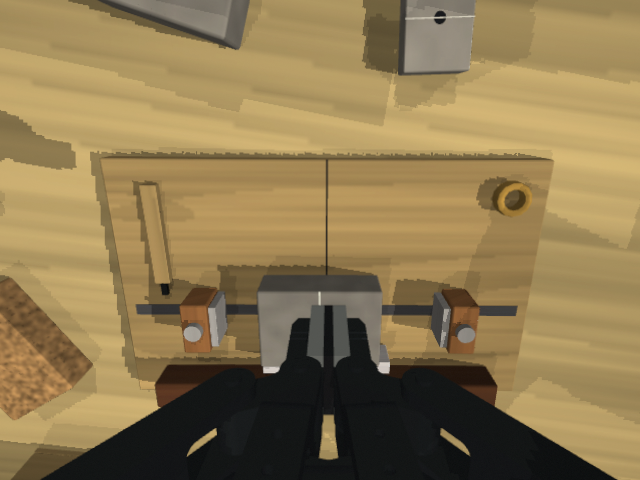

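```bash
python3 - <<'E'
import cv2
i=cv2.imread('pics/wrist7.png')[260:390,170:490]
cv2.imwrite('pics/z7.png',cv2.resize(i,None,fx=2.5,fy=2.5,interpolation=cv2.INTER_CUBIC))
E
```

```text
(no output)
```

View pics/z7.png

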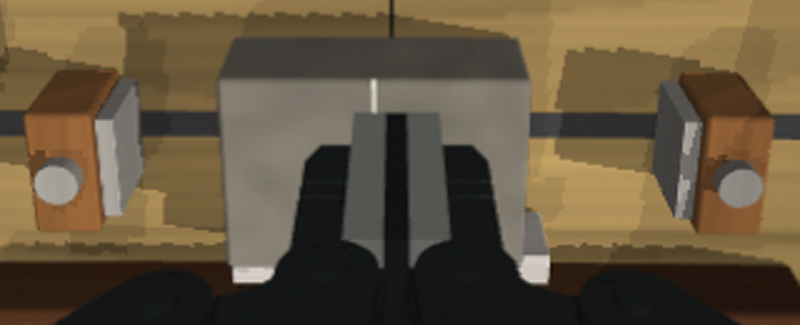

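```bash
cat > fitj.py <<'E'
from jig import *
def jigfit(f,near,sl,cl):
    near,sl,cl=[px2w(f,a,.015)[:,:2] for a in (near,sl,cl)]
    y=lambda a,b:np.arctan2(-(b-a)[0],(b-a)[1])
    yaw=(y(*near)+y(*sl))/2; c,s=np.cos(yaw),np.sin(yaw); R=np.array([[c,-s],[s,c]])
    x0=((near@R).mean(0)[0]+.11+(sl@R).mean(0)[0]-.023)/2
    y0=(cl@R)[:,1].mean()
    o=R@[x0,y0]
    print('yaw',yaw,y(*near),y(*sl),np.arctan2(*(cl[1]-cl[0])[::-1]),'o',o,'lens',np.linalg.norm(near[0]-near[1]),np.linalg.norm(sl[0]-sl[1]),
      'xs',(near@R).mean(0)[0]+.11,(sl@R).mean(0)[0]-.023)
    return o,R
E
python3 - <<'E'
from fitj import *
f=np.load('f7.npy',allow_pickle=True).item()
o,R=jigfit(f,[(103,158),(553,160)],[(137,310),(517,311)],[(326.7,165),(326.7,272)])
J=lambda P,z:(px2w(f,P,z)[:,:2]-o)@R
Z=lambda a:np.array(a,float)/2.5+[170,260]
print('stone top',J(Z([(221,80),(528,80),(230,266),(374,95)]),.051))
print('stone bot',J(Z([(234,38),(517,38)]),.015))
print('stops outer top R,L',J(Z([(26,115),(38,230),(772,118),(762,232)]),.051))
print('screw',J(Z([(58,182),(740,185)]),.053))
for l in ['left_stop','right_stop']:
    for d in eyes.mark_of('wrist',l)[:2]: print(l,d['p'],(toworld(f,d['position'])[:2]-o)@R)
E
```

```text
yaw 0.13691120504117424 0.13598123843467086 0.13784117164767762 0.13905073741305166 o [ 0.5787 -0.0745] lens 0.3542954293158713 0.3407786935764047 xs 0.562858742737911 0.5634190717507365
stone top [[-0.0117 -0.0536]
 [-0.012   0.0432]
 [ 0.0572 -0.0541]
 [-0.0066 -0.0054]]
stone bot [[-0.0107 -0.0551]
 [-0.011   0.0439]]
stops outer top R,L [[ 0.0007 -0.1161]
 [ 0.0431 -0.1169]
 [ 0.0008  0.1213]
 [ 0.0429  0.1231]]
screw [[ 0.0238 -0.1077]
 [ 0.024   0.1131]]
left_stop 0.56 [0.0232 0.0925]
right_stop 0.93 [ 0.02  -0.092]
```

step_arm([
  [[0.72, -0.82, 0], [0, 0, 0]],
  [[0.72, -0.82, 0], [0, 0, 0]],
  [[0.72, -0.82, 0], [0, 0, 0]],
  [[0.72, -0.82, 0], [0, 0, 0]],
  [[0.72, -0.82, 0], [0, 0, 0]],
  [[0.72, -0.82, 0], [0, 0, 0]],
  [[0.72, -0.82, 0], [0, 0, 0]],
  [[0.72, -0.82, 0], [0, 0, 0]],
  [[0, 0, -1], [0, 0, 0]],
  [[0, 0, -1], [0, 0, 0]],
  [[0, 0, -1], [0, 0, 0]],
  [[0, 0, -1], [0, 0, 0]],
])

```text
time_s: 12.07
position: [0.6262, -0.2131, 0.1101]
tcp_rot: [-0.07, 0.998, 0.001, -0.001]
ft_force: [0.4, 0.3, -0.7]
finger_gap: -0.0001
```

step_arm([
  [[0, 0, 0], [0, 0, 0]],
  [[0, 0, 0], [0, 0, 0]],
])

```text
time_s: 12.23
position: [0.6254, -0.2125, 0.1101]
tcp_rot: [-0.07, 0.998, 0.001, -0.003]
ft_force: [-0.0, -0.6, 0.3]
finger_gap: 0.0004
```

```bash
python3 - <<'E'
from jig import *
f=grab('wrist','wrist8')
s=ctrl.state();print(s['position'],s['ft_force'],s['time_s'])
E
```

```text
[ 0.6267 -0.2131  0.1124] [-0.1095 -0.4981  0.7317] 12.2833
```

View pics/wrist8.png

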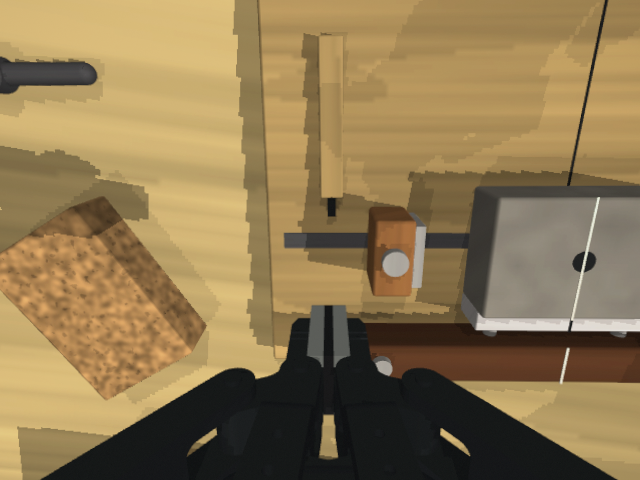

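step_arm([
  [[0, 0, -0.8], [0, 0, 0]],
  [[0, 0, -0.8], [0, 0, 0]],
  [[0, 0, -0.8], [0, 0, 0]],
  [[0, 0, -0.8], [0, 0, 0]],
  [[0, 0, -0.6], [0, 0, 0]],
  [[0, 0, -0.4], [0, 0, 0]],
  [[0, 0, 0], [0, 0, 0]],
  [[0, 0, 0], [0, 0, 0]],
  [[0, 0, 0], [0, 0, 0]],
])

```text
time_s: 13.03
position: [0.6281, -0.2138, 0.0307]
tcp_rot: [-0.07, 0.998, -0.001, 0.001]
ft_force: [0.4, -0.7, 0.6]
finger_gap: 0.0002
```

```bash
python3 - <<'E'
from jig import *
f=grab('side','side9')
s=ctrl.state();print(s['position'],s['ft_force'],s['time_s'])
i=cv2.imread('pics/side9.png')[200:360,260:430]
cv2.imwrite('pics/z9.png',cv2.resize(i,None,fx=3.5,fy=3.5,interpolation=cv2.INTER_CUBIC))
E
```

```text
[ 0.6282 -0.2138  0.0309] [ 0.3685 -0.3515  0.2001] 13.0833
```

View pics/z9.png

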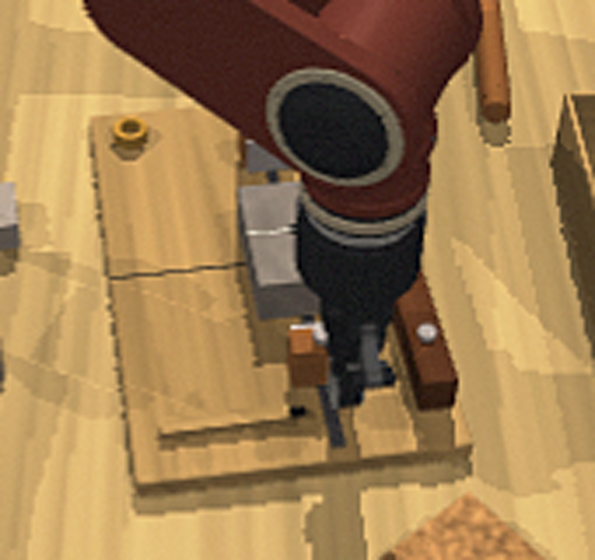

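step_arm([
  [[-0.0205, 0.1486, 0], [0, 0, 0]],
  [[-0.0205, 0.1486, 0], [0, 0, 0]],
  [[-0.0205, 0.1486, 0], [0, 0, 0]],
  [[-0.0205, 0.1486, 0], [0, 0, 0]],
  [[-0.0205, 0.1486, 0], [0, 0, 0]],
  [[-0.0205, 0.1486, 0], [0, 0, 0]],
  [[-0.0205, 0.1486, 0], [0, 0, 0]],
])

```text
time_s: 13.67
position: [0.6246, -0.193, 0.0296]
tcp_rot: [-0.07, 0.998, -0.001, 0.0]
ft_force: [0.1, -4.0, 0.3]
finger_gap: 0.0001
```

step_arm([
  [[-0.0205, 0.1486, 0], [0, 0, 0]],
  [[-0.0205, 0.1486, 0], [0, 0, 0]],
  [[-0.0205, 0.1486, 0], [0, 0, 0]],
])

```text
time_s: 13.92
position: [0.6233, -0.1836, 0.0296]
tcp_rot: [-0.07, 0.998, -0.0, 0.0]
ft_force: [0.9, -4.5, 0.7]
finger_gap: 0.0002
```

```bash
python3 - <<'E'
from jig import *
f=grab('wrist','wrist10')
s=ctrl.state();print(s['position'],s['ft_force'],s['time_s'])
E
```

```text
[ 0.6232 -0.183   0.0296] [-0.1168 -2.6499  2.3145] 13.9667
```

View pics/wrist10.png

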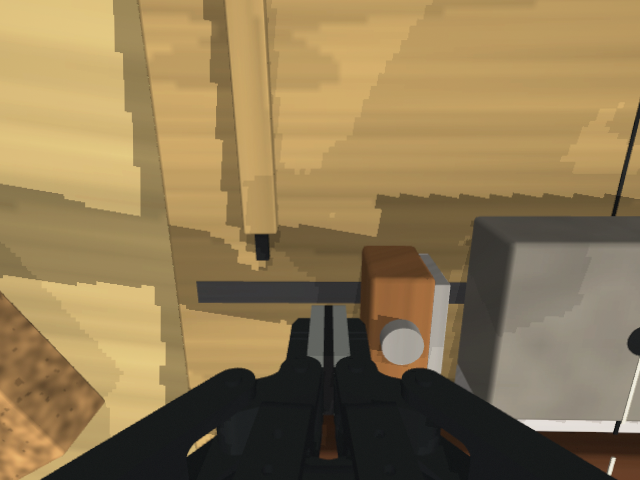

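step_arm([
  [[-0.0205, 0.1486, 0], [0, 0, 0]],
  [[-0.0205, 0.1486, 0], [0, 0, 0]],
  [[-0.0137, 0.099, 0], [0, 0, 0]],
  [[-0.0137, 0.099, 0], [0, 0, 0]],
  [[-0.0068, 0.0495, 0], [0, 0, 0]],
])

```text
time_s: 14.38
position: [0.6217, -0.1725, 0.0296]
tcp_rot: [-0.07, 0.998, -0.0, 0.0]
ft_force: [0.8, -3.9, 2.3]
finger_gap: 0.0003
```

step_arm([
  [[-0.0068, 0.0495, 0], [0, 0, 0]],
  [[-0.0068, 0.0495, 0], [0, 0, 0]],
])

```text
time_s: 14.55
position: [0.6215, -0.1708, 0.0296]
tcp_rot: [-0.07, 0.998, -0.0, 0.0]
ft_force: [0.4, -4.2, 2.5]
finger_gap: -0.0001
```

```bash
python3 zoom.py z11
```

```text
[ 0.6215 -0.1706  0.0295] [ 0.9426 -3.2002  2.7571] 14.6
```

View pics/z11.png

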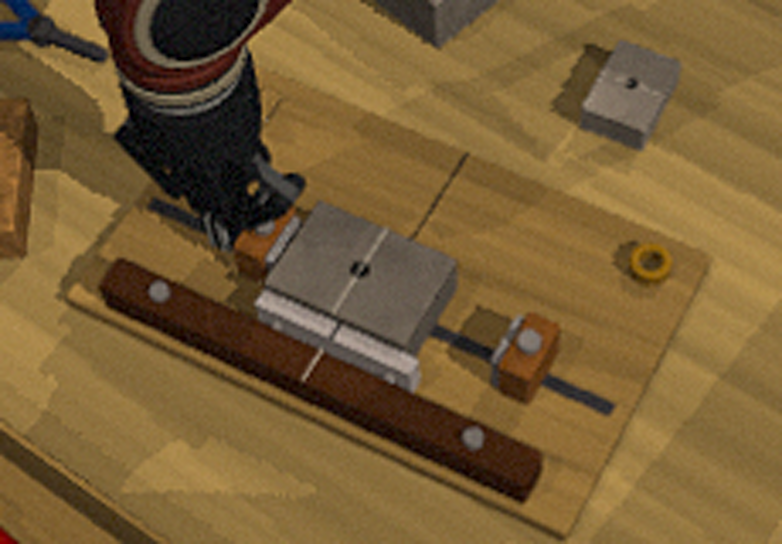

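step_arm([
  [[-0.0068, 0.0495, 0], [0, 0, 0]],
  [[-0.0068, 0.0495, 0], [0, 0, 0]],
])

```text
time_s: 14.77
position: [0.6212, -0.1689, 0.0295]
tcp_rot: [-0.07, 0.998, -0.0, 0.0]
ft_force: [0.2, -2.9, 4.0]
finger_gap: -0.0003
```

step_arm([
  [[-0.0068, 0.0495, 0], [0, 0, 0]],
])

```text
time_s: 14.85
position: [0.6211, -0.1679, 0.0295]
tcp_rot: [-0.07, 0.998, -0.0, 0.0]
ft_force: [0.6, -4.2, 2.9]
finger_gap: 0.0001
```

step_arm([
  [[-0.0068, 0.0495, 0], [0, 0, 0]],
])

```text
time_s: 14.93
position: [0.621, -0.1672, 0.0296]
tcp_rot: [-0.07, 0.998, -0.001, 0.0]
ft_force: [0.7, -9.0, 2.3]
finger_gap: -0.0
```

step_arm([
  [[-0.0068, 0.0495, 0], [0, 0, 0]],
])

```text
time_s: 15.02
position: [0.621, -0.167, 0.0296]
tcp_rot: [-0.07, 0.998, -0.001, 0.0]
ft_force: [1.8, -8.3, 1.7]
finger_gap: 0.0001
```

step_arm([
  [[-0.0068, 0.0495, 0], [0, 0, 0]],
  [[-0.0068, 0.0495, 0], [0, 0, 0]],
])

```text
time_s: 15.18
position: [0.6208, -0.1655, 0.0296]
tcp_rot: [-0.07, 0.998, -0.002, 0.001]
ft_force: [1.6, -10.7, 1.1]
finger_gap: -0.0001
```

step_arm([
  [[-0.0068, 0.0495, 0], [0, 0, 0]],
])

```text
time_s: 15.27
position: [0.6206, -0.1646, 0.0296]
tcp_rot: [-0.07, 0.998, -0.002, 0.001]
ft_force: [1.0, -9.6, 1.1]
finger_gap: 0.0002
```

```bash
python3 - <<'E'
from jig import *
f=grab('wrist','wrist12')
s=ctrl.state();print(s['position'],s['ft_force'],s['time_s'])
np.save('f12.npy',f,allow_pickle=True)
E
python3 zoom.py z12
```

```text
[ 0.6206 -0.1644  0.0296] [ 1.3377 -9.74    2.1628] 15.3167
[ 0.6206 -0.1644  0.0296] [ 0.9126 -8.6392  1.6453] 15.3667
```

View pics/wrist12.png

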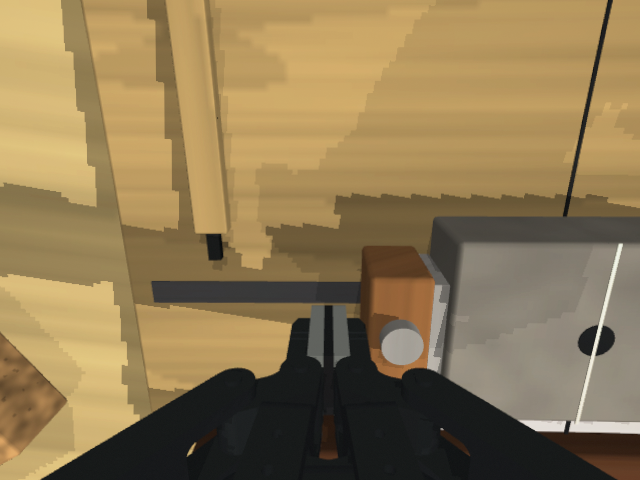

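View pics/z12.png

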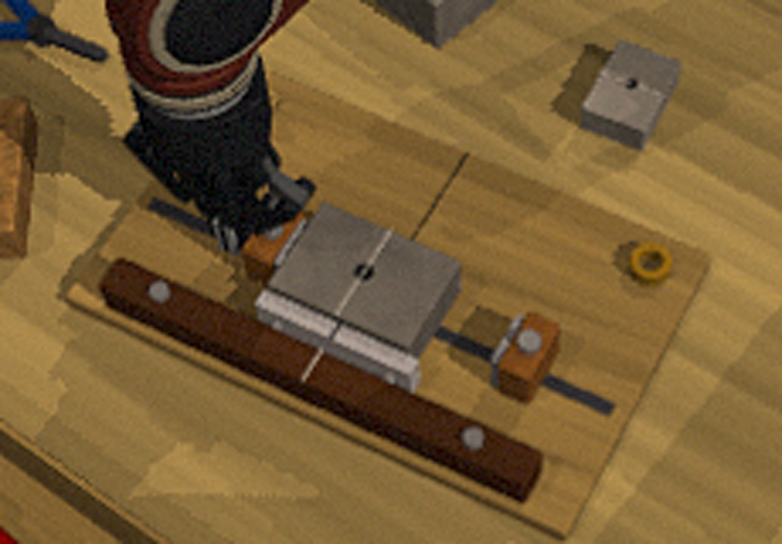

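```bash
python3 - <<'E'
from jig import *
f=np.load('f12.npy',allow_pickle=True).item()
i=cv2.imread('pics/wrist12.png')
def edge(r,lo,hi,dark):
    g=i[r,lo:hi].astype(float).mean(1); w=(g.max()-g) if dark else (g-g.min()); w[w<0.5*w.max()]=0
    return lo+(w*np.arange(hi-lo)).sum()/w.sum(),r
cl=[edge(20,595,620,1),edge(100,580,602,1),edge(180,568,582,1),edge(205,560,578,1)]
wl=[edge(260,605,630,0),edge(300,597,620,0),edge(380,577,600,0),edge(410,572,590,0)]
print(cl,wl)
yaw=.137;R=np.array([[np.cos(yaw),-np.sin(yaw)],[np.sin(yaw),np.cos(yaw)]])
o=np.array([.5787,-.0745])
a=(px2w(f,cl,.015)[:,:2]-o)@R;b=(px2w(f,wl,.051)[:,:2]-o)@R
print(a,b,sep='\n')
print((px2w(f,[(568,427)],.043)[:,:2]-o)@R)
E
```

```text
[(np.float64(605.1892067620286), 20), (np.float64(588.4435302916978), 100), (np.float64(571.5285451197053), 180), (np.float64(566.4890885750963), 205)] [(np.float64(616.4458598726114), 260), (np.float64(606.3984028393967), 300), (np.float64(586.6064690026955), 380), (np.float64(579.4756302521008), 410)]
[[-0.0811 -0.0002]
 [-0.0555 -0.0001]
 [-0.0264 -0.0002]
 [-0.0165 -0.0001]]
[[-0.0067 -0.0027]
 [ 0.0074 -0.0027]
 [ 0.0388 -0.0028]
 [ 0.0518 -0.0028]]
[[0.0669 0.0004]]
```

step_arm([
  [[-0.0068, 0.0495, 0], [0, 0, 0]],
  [[-0.0068, 0.0495, 0], [0, 0, 0]],
  [[-0.005, 0.036, 0], [0, 0, 0]],
  [[0, 0, 0], [0, 0, 0]],
])

```text
time_s: 15.7
position: [0.6203, -0.1618, 0.0296]
tcp_rot: [-0.07, 0.998, -0.002, 0.001]
ft_force: [0.8, -8.9, 2.2]
finger_gap: 0.0002
```

```bash
python3 - <<'E'
from jig import *
f=grab('wrist','wrist13')
s=ctrl.state();print(s['position'],s['ft_force'],s['time_s'])
np.save('f13.npy',f,allow_pickle=True)
i=cv2.imread('pics/wrist13.png')
def edge(r,lo,hi,dark):
    g=i[r,lo:hi].astype(float).mean(1); w=(g.max()-g) if dark else (g-g.min()); w[w<0.5*w.max()]=0
    return lo+(w*np.arange(hi-lo)).sum()/w.sum(),r
yaw=.137;R=np.array([[np.cos(yaw),-np.sin(yaw)],[np.sin(yaw),np.cos(yaw)]])
o=np.array([.5787,-.0745])
W=lambda x,y,z:w2px(f,[np.r_[o+R@[x,y],z]])[0]
cl=[];wl=[]
for x in(-.08,-.06,-.04,-.025):
    u,v=W(x,0,.015);cl.append(edge(int(v),int(u)-10,int(u)+10,1))
for x in(-.005,.0,.04,.05):
    u,v=W(x,0,.051);wl.append(edge(int(v),int(u)-12,int(u)+12,0))
print((px2w(f,cl,.015)[:,:2]-o)@R,(px2w(f,wl,.051)[:,:2]-o)@R)
E
```

```text
[ 0.6203 -0.1617  0.0296] [ 1.3232 -9.3341  2.1441] 15.75
[[-0.0802 -0.0002]
 [-0.0603 -0.0002]
 [-0.04   -0.0002]
 [-0.0252 -0.0001]] [[-0.005   0.0002]
 [-0.0001  0.0002]
 [ 0.0397  0.0002]
 [ 0.0496  0.0001]]
```

step_arm([
  [[0.0034, -0.025, 0], [0, 0, 0]],
  [[0.0068, -0.05, 0], [0, 0, 0]],
  [[0.0205, -0.15, 0], [0, 0, 0]],
  [[0.055, -0.4, 0], [0, 0, 0]],
  [[0.055, -0.4, 0.3], [0, 0, 0]],
  [[0, 0, 1], [0, 0, 0]],
  [[0, 0, 1], [0, 0, 0]],
  [[0, 0, 1], [0, 0, 0]],
  [[0, 0, 1], [0, 0, 0]],
  [[0, 0, 1], [0, 0, 0]],
])

```text
time_s: 16.58
position: [0.6222, -0.1807, 0.136]
tcp_rot: [-0.07, 0.998, 0.001, -0.001]
ft_force: [-0.2, 0.1, 0.2]
finger_gap: 0.0002
```

step_arm([
  [[-0.146, 0.99, 0], [0, 0, 0]],
  [[-0.146, 0.99, 0], [0, 0, 0]],
  [[-0.146, 0.99, 0], [0, 0, 0]],
  [[-0.146, 0.99, 0], [0, 0, 0]],
  [[-0.146, 0.99, 0], [0, 0, 0]],
  [[-0.146, 0.99, 0], [0, 0, 0]],
  [[-0.146, 0.99, 0], [0, 0, 0]],
  [[-0.146, 0.99, 0], [0, 0, 0]],
  [[-0.146, 0.99, 0], [0, 0, 0]],
  [[-0.146, 0.99, 0], [0, 0, 0]],
  [[-0.146, 0.99, 0], [0, 0, 0]],
  [[-0.146, 0.99, 0], [0, 0, 0]],
])

```text
time_s: 17.58
position: [0.5871, 0.0578, 0.1351]
tcp_rot: [-0.07, 0.998, 0.0, -0.001]
ft_force: [1.0, -0.7, 0.4]
finger_gap: -0.0004
```

step_arm([
  [[-0.146, 0.99, 0], [0, 0, 0]],
  [[0, 0, 0], [0, 0, 0]],
  [[0, 0, 0], [0, 0, 0]],
])

```text
time_s: 17.83
position: [0.5844, 0.0772, 0.1351]
tcp_rot: [-0.071, 0.997, 0.0, -0.0]
ft_force: [0.7, -0.4, -0.5]
finger_gap: -0.0001
```

```bash
python3 - <<'E'
from jig import *
f=grab('wrist','wrist14')
s=ctrl.state();print(s['position'],s['ft_force'],s['time_s'])
E
```

```text
[0.5846 0.0765 0.1352] [-0.1305 -0.1499 -0.1966] 17.8833
```

View pics/wrist14.png

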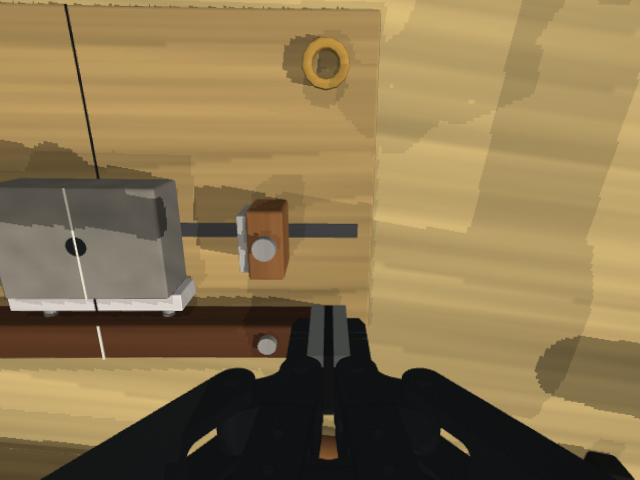

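```bash
cat > off.py <<'E'
from jig import *
def off(f):
    i=f['frame'].astype(float).mean(2)
    def edge(r,lo,hi,dark):
        g=i[r,lo:hi]; w=(g.max()-g) if dark else (g-g.min()); w[w<0.5*w.max()]=0
        return lo+(w*np.arange(hi-lo)).sum()/w.sum(),r
    yaw=.137;R=np.array([[np.cos(yaw),-np.sin(yaw)],[np.sin(yaw),np.cos(yaw)]])
    o=np.array([.5787,-.0745])
    W=lambda x,y,z:w2px(f,[np.r_[o+R@[x,y],z]])[0]
    cl=[];wl=[]
    for x in(-.09,-.07,-.05,-.025):
        u,v=W(x,0,.015);cl.append(edge(int(v),int(u)-9,int(u)+9,1))
    for x in(-.005,.0,.04,.048):
        u,v=W(x,0,.051);wl.append(edge(int(v),int(u)-9,int(u)+9,0))
    a=(px2w(f,cl,.015)[:,:2]-o)@R;b=(px2w(f,wl,.051)[:,:2]-o)@R
    print(a,b,sep='\n');print('offset mm',1e3*(b[:,1].mean()-a[:,1].mean()))
if __name__=='__main__':
    off(grab('wrist'))
E
python3 off.py
```

```text
[[-0.0903 -0.0003]
 [-0.0705 -0.0005]
 [-0.0505 -0.0005]
 [-0.025  -0.0006]]
[[-0.0053 -0.0006]
 [-0.0001 -0.0006]
 [ 0.0397 -0.0005]
 [ 0.0477 -0.0006]]
offset mm -0.0997771008720141
```

step_arm([
  [[0, 0, -0.9], [0, 0, 0]],
  [[0, 0, -0.9], [0, 0, 0]],
  [[0, 0, -0.9], [0, 0, 0]],
  [[0, 0, -0.9], [0, 0, 0]],
  [[0, 0, -0.9], [0, 0, 0]],
  [[0, 0, -0.5], [0, 0, 0]],
  [[0, 0, -0.25], [0, 0, 0]],
  [[0, 0, 0], [0, 0, 0]],
  [[0, 0, 0], [0, 0, 0]],
])

```text
time_s: 18.68
position: [0.5852, 0.0764, 0.0309]
tcp_rot: [-0.07, 0.998, -0.0, 0.0]
ft_force: [-0.1, 0.1, 0.3]
finger_gap: -0.0002
```

```bash
python3 -c "
from jig import *
s=ctrl.state();print(s['position'],s['ft_force'],s['time_s'])"
```

```text
[0.5852 0.0764 0.0309] [-0.0586  0.1026  0.3101] 18.6833
```

step_arm([
  [[0.0205, -0.1486, 0], [0, 0, 0]],
  [[0.0205, -0.1486, 0], [0, 0, 0]],
  [[0.0205, -0.1486, 0], [0, 0, 0]],
  [[0.0205, -0.1486, 0], [0, 0, 0]],
  [[0.0205, -0.1486, 0], [0, 0, 0]],
  [[0.0205, -0.1486, 0], [0, 0, 0]],
  [[0.0205, -0.1486, 0], [0, 0, 0]],
  [[0.0205, -0.1486, 0], [0, 0, 0]],
  [[0.0205, -0.1486, 0], [0, 0, 0]],
  [[0.0205, -0.1486, 0], [0, 0, 0]],
])

```text
time_s: 19.52
position: [0.5892, 0.0469, 0.0306]
tcp_rot: [-0.07, 0.998, 0.0, 0.0]
ft_force: [0.7, 4.6, 3.1]
finger_gap: 0.0003
```

step_arm([
  [[0.0205, -0.1486, 0], [0, 0, 0]],
  [[0.0205, -0.1486, 0], [0, 0, 0]],
  [[0.0205, -0.1486, 0], [0, 0, 0]],
  [[0.0205, -0.1486, 0], [0, 0, 0]],
  [[0.0205, -0.1486, 0], [0, 0, 0]],
  [[0.0205, -0.1486, 0], [0, 0, 0]],
])

```text
time_s: 20.02
position: [0.5915, 0.0289, 0.0304]
tcp_rot: [-0.07, 0.998, 0.0, 0.0]
ft_force: [1.3, 4.5, 2.6]
finger_gap: 0.0005
```

```bash
python3 zoom.py z15
```

```text
[0.5916 0.0284 0.0304] [1.0514 4.0827 2.658 ] 20.0667
```

View pics/z15.png

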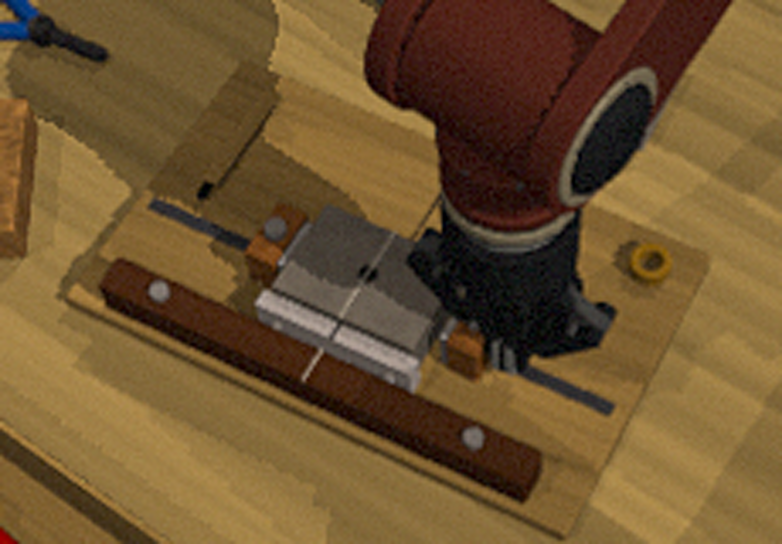

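step_arm([
  [[0.0068, -0.0495, 0], [0, 0, 0]],
  [[0.0068, -0.0495, 0], [0, 0, 0]],
  [[0.0068, -0.0495, 0], [0, 0, 0]],
  [[0.0068, -0.0495, 0], [0, 0, 0]],
  [[0.0068, -0.0495, 0], [0, 0, 0]],
])

```text
time_s: 20.48
position: [0.5919, 0.0243, 0.0302]
tcp_rot: [-0.07, 0.998, 0.0, -0.0]
ft_force: [1.7, 3.7, 2.3]
finger_gap: -0.0003
```

step_arm([
  [[0.0034, -0.025, 0], [0, 0, 0]],
  [[0.0034, -0.025, 0], [0, 0, 0]],
])

```text
time_s: 20.65
position: [0.5921, 0.0232, 0.0302]
tcp_rot: [-0.07, 0.998, 0.0, -0.0]
ft_force: [1.4, 4.5, 1.1]
finger_gap: 0.0001
```

step_arm([
  [[0.0034, -0.025, 0], [0, 0, 0]],
  [[0.0034, -0.025, 0], [0, 0, 0]],
])

```text
time_s: 20.82
position: [0.5922, 0.0223, 0.0302]
tcp_rot: [-0.07, 0.998, 0.0, -0.0]
ft_force: [1.6, 4.6, 2.6]
finger_gap: -0.0002
```

step_arm([
  [[0.0034, -0.025, 0], [0, 0, 0]],
])

```text
time_s: 20.9
position: [0.5923, 0.0217, 0.0302]
tcp_rot: [-0.07, 0.998, 0.0, -0.0]
ft_force: [1.0, 4.3, 1.4]
finger_gap: -0.0002
```

step_arm([
  [[0.0034, -0.025, 0], [0, 0, 0]],
  [[0.0034, -0.025, 0], [0, 0, 0]],
])

```text
time_s: 21.07
position: [0.5923, 0.0207, 0.0302]
tcp_rot: [-0.07, 0.998, 0.0, -0.0]
ft_force: [1.1, 4.1, 1.2]
finger_gap: 0.0003
```

step_arm([
  [[0.0034, -0.025, 0], [0, 0, 0]],
])

```text
time_s: 21.15
position: [0.5924, 0.0202, 0.0302]
tcp_rot: [-0.07, 0.998, 0.0, -0.0]
ft_force: [2.1, 4.8, 0.8]
finger_gap: 0.0002
```

step_arm([
  [[0.0034, -0.025, 0], [0, 0, 0]],
])

```text
time_s: 21.23
position: [0.5925, 0.0197, 0.0302]
tcp_rot: [-0.07, 0.998, 0.0, -0.0]
ft_force: [2.4, 3.7, 1.6]
finger_gap: 0.0003
```

step_arm([
  [[0.0034, -0.025, 0], [0, 0, 0]],
])

```text
time_s: 21.32
position: [0.5926, 0.0194, 0.0302]
tcp_rot: [-0.07, 0.998, 0.0, -0.0]
ft_force: [1.0, 6.2, 1.3]
finger_gap: 0.0002
```

step_arm([
  [[0.0034, -0.025, 0], [0, 0, 0]],
])

```text
time_s: 21.4
position: [0.5926, 0.0193, 0.0302]
tcp_rot: [-0.07, 0.998, 0.001, -0.0]
ft_force: [1.2, 8.7, 3.0]
finger_gap: -0.0001
```

step_arm([
  [[0.0034, -0.025, 0], [0, 0, 0]],
])

```text
time_s: 21.48
position: [0.5926, 0.0193, 0.0303]
tcp_rot: [-0.07, 0.998, 0.001, -0.0]
ft_force: [1.4, 9.5, 2.4]
finger_gap: -0.0003
```

step_arm([
  [[0.002, -0.015, 0], [0, 0, 0]],
])

```text
time_s: 21.57
position: [0.5926, 0.0193, 0.0303]
tcp_rot: [-0.07, 0.998, 0.002, -0.0]
ft_force: [-0.0, 10.0, 2.4]
finger_gap: -0.0003
```

step_arm([
  [[0.002, -0.015, 0], [0, 0, 0]],
])

```text
time_s: 21.65
position: [0.5926, 0.0193, 0.0303]
tcp_rot: [-0.07, 0.998, 0.002, -0.0]
ft_force: [1.1, 10.8, 3.1]
finger_gap: -0.0001
```

step_arm([
  [[0.002, -0.015, 0], [0, 0, 0]],
])

```text
time_s: 21.73
position: [0.5926, 0.0193, 0.0303]
tcp_rot: [-0.07, 0.998, 0.002, -0.0]
ft_force: [1.0, 10.9, 2.6]
finger_gap: -0.0
```

step_arm([
  [[0.002, -0.015, 0], [0, 0, 0]],
])

```text
time_s: 21.82
position: [0.5926, 0.0193, 0.0303]
tcp_rot: [-0.07, 0.998, 0.002, -0.0]
ft_force: [1.0, 12.8, 3.3]
finger_gap: 0.0003
```

step_arm([
  [[0.002, -0.015, 0], [0, 0, 0]],
])

```text
time_s: 21.9
position: [0.5926, 0.0192, 0.0303]
tcp_rot: [-0.07, 0.998, 0.003, -0.0]
ft_force: [0.3, 13.5, 2.5]
finger_gap: 0.0002
```

step_arm([
  [[0.002, -0.015, 0], [0, 0, 0]],
  [[0, 0, 0], [0, 0, 0]],
])

```text
time_s: 22.07
position: [0.5926, 0.0191, 0.0303]
tcp_rot: [-0.07, 0.998, 0.003, -0.0]
ft_force: [0.9, 13.9, 3.5]
finger_gap: -0.0003
```

step_arm([
  [[0.002, -0.015, 0], [0, 0, 0]],
  [[0, 0, 0], [0, 0, 0]],
  [[0, 0, 0], [0, 0, 0]],
])

```text
time_s: 22.32
position: [0.5926, 0.0189, 0.0302]
tcp_rot: [-0.07, 0.998, 0.003, -0.0]
ft_force: [0.1, 13.6, 2.9]
finger_gap: 0.0001
```

```bash
python3 zoom.py z16; python3 -c "
from off import *
off(grab('wrist','wrist16'))"
```

```text
[0.5926 0.0189 0.0303] [ 0.3598 13.8683  2.4626] 22.3667
[[-0.0899 -0.0009]
 [-0.07   -0.0005]
 [-0.0501 -0.0006]
 [-0.0253 -0.0005]]
[[-0.0052 -0.001 ]
 [-0.0003 -0.001 ]
 [ 0.0396 -0.001 ]
 [ 0.0479 -0.0011]]
offset mm -0.38896139821217607
```

View pics/wrist16.png

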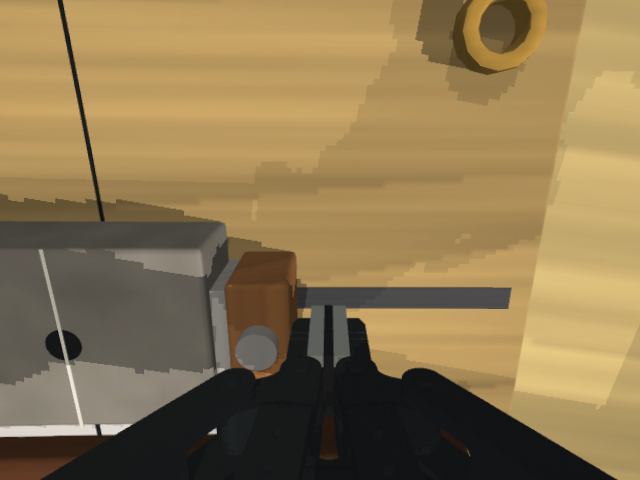

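The stone and both stops began to creep together at a plateau of about 13.8 N, so the nip is made. I'll back off and check from above.

step_arm([
  [[-0.0034, 0.025, 0], [0, 0, 0]],
  [[-0.0068, 0.05, 0], [0, 0, 0]],
  [[-0.0205, 0.15, 0], [0, 0, 0]],
  [[-0.055, 0.4, 0], [0, 0, 0]],
  [[-0.055, 0.4, 0.3], [0, 0, 0]],
  [[0, 0, 1], [0, 0, 0]],
  [[0, 0, 1], [0, 0, 0]],
  [[0, 0, 1], [0, 0, 0]],
  [[0, 0, 1], [0, 0, 0]],
  [[0, 0, 1], [0, 0, 0]],
  [[0, 0, 1], [0, 0, 0]],
  [[0, 0, 1], [0, 0, 0]],
])

```text
time_s: 23.42
position: [0.5896, 0.0366, 0.1773]
tcp_rot: [-0.07, 0.998, -0.0, -0.0]
ft_force: [-0.1, 0.3, 0.3]
finger_gap: 0.0001
```

step_arm([
  [[-1, -0.8, 0.6], [0, 0, 0]],
  [[-1, -0.8, 0.6], [0, 0, 0]],
  [[-1, -0.8, 0.6], [0, 0, 0]],
  [[-1, -0.8, 0.6], [0, 0, 0]],
  [[-1, -0.8, 0.6], [0, 0, 0]],
  [[-1, -0.8, 0.6], [0, 0, 0]],
  [[-0.3, -0.5, 0], [0, 0, 0]],
  [[0, 0, 0], [0, 0, 0]],
  [[0, 0, 0], [0, 0, 0]],
  [[0, 0, 0], [0, 0, 0]],
])

```text
time_s: 24.25
position: [0.4643, -0.0689, 0.2473]
tcp_rot: [-0.07, 0.998, 0.0, -0.001]
ft_force: [0.4, -0.1, -0.5]
finger_gap: 0.0003
```

```bash
python3 -c "
from off import *
off(grab('wrist','wrist17'))
s=ctrl.state();print(s['position'],s['ft_force'],s['time_s'])
i=cv2.imread('pics/wrist17.png')[180:420,170:490]
cv2.imwrite('pics/z17.png',cv2.resize(i,None,fx=2.5,fy=2.5,interpolation=cv2.INTER_CUBIC))"; python3 zoom.py z18
```

```text
[[-0.0909 -0.0003]
 [-0.0704 -0.    ]
 [-0.0503 -0.0003]
 [-0.025  -0.0003]]
[[-0.0058  0.0028]
 [-0.0005  0.0062]
 [ 0.0397 -0.0018]
 [ 0.0478 -0.0015]]
offset mm 1.6389061166053667
[ 0.4644 -0.0687  0.2472] [-0.0953  0.768   0.261 ] 24.3
[ 0.4644 -0.0687  0.2472] [ 0.6475 -0.8611  0.7319] 24.35
```

View pics/z17.png

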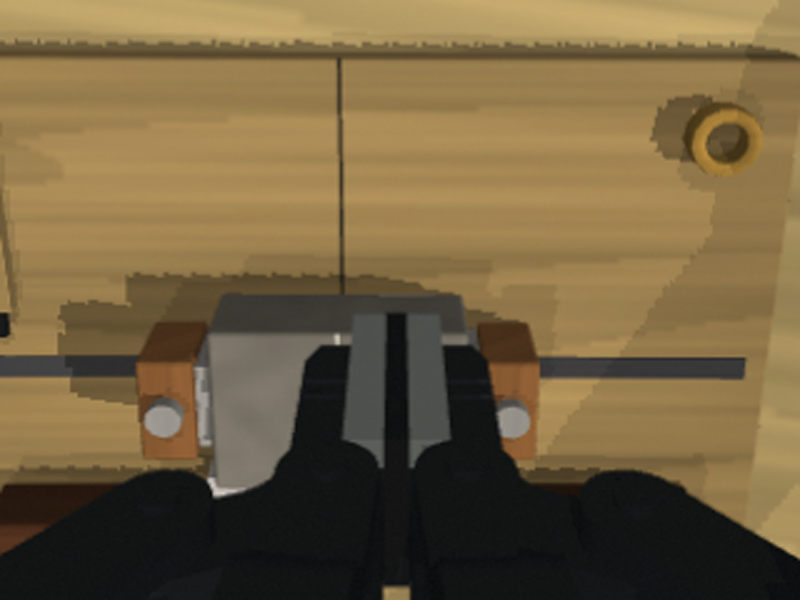

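View pics/z18.png

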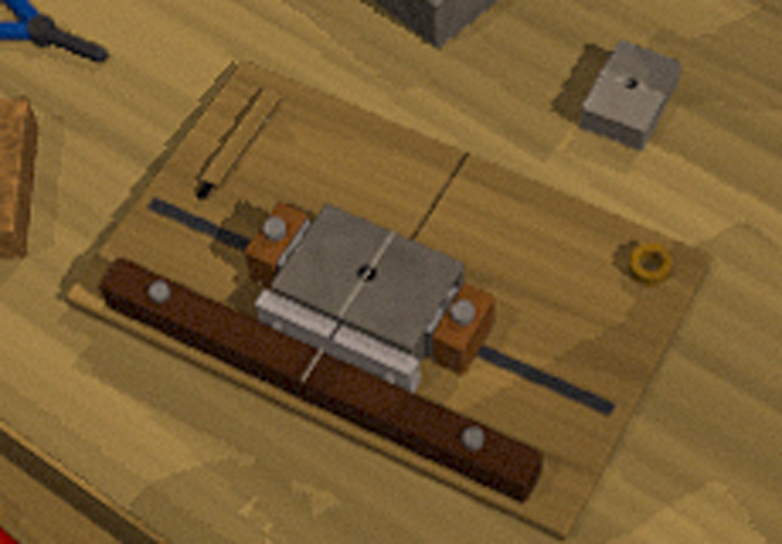

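The last offset reading isn't valid because the fingers hide the white line. The scene view (z18) shows the stone between both stops and up at the bar. I'll open the jaws for an unobstructed check.

step_arm([
  [[0.5, -1, 0], [0, 0, 0]],
  [[0.5, -1, 0], [0, 0, 0]],
  [[0.5, -1, 0], [0, 0, 0]],
  [[0.5, -1, 0], [0, 0, 0]],
  [[0, 0, 0], [0, 0, 0]],
  [[0, 0, 0], [0, 0, 0]],
  [[0, 0, 0], [0, 0, 0]],
], claw=0.0)

```text
time_s: 24.93
position: [0.5042, -0.1485, 0.2475]
tcp_rot: [-0.07, 0.998, 0.001, -0.001]
ft_force: [0.7, 0.2, -0.2]
finger_gap: 0.0832
```

```bash
python3 -c "
from off import *
f=grab('wrist','wrist19');off(f);np.save('f19.npy',f,allow_pickle=True)
i=cv2.imread('pics/wrist19.png')[230:400,180:500]
cv2.imwrite('pics/z19.png',cv2.resize(i,None,fx=2.5,fy=2.5,interpolation=cv2.INTER_CUBIC))"
```

```text
[[-0.0909 -0.0004]
 [-0.0704 -0.0002]
 [-0.0502 -0.0002]
 [-0.0261  0.    ]]
[[-0.0056 -0.0003]
 [-0.0005 -0.0002]
 [ 0.039  -0.0004]
 [ 0.0478 -0.0004]]
offset mm -0.14522175226401063
```

View pics/wrist19.png

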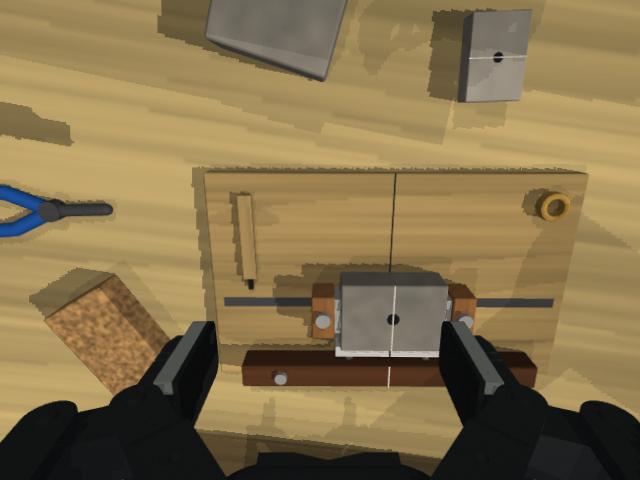

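View pics/z19.png

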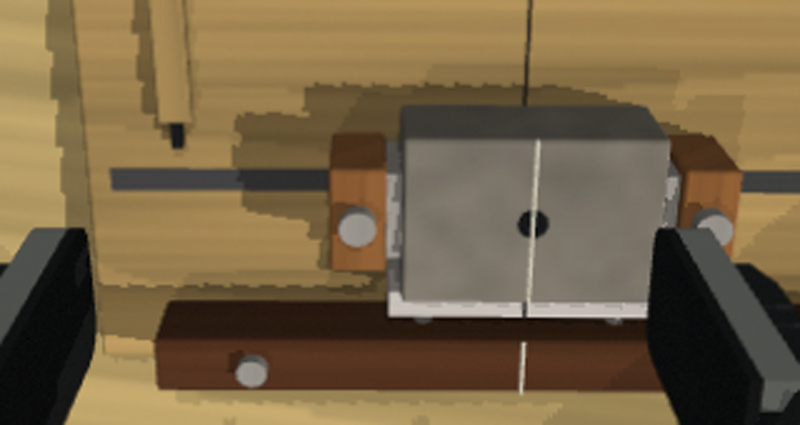

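```bash
python3 - <<'E'
from jig import *
f=np.load('f19.npy',allow_pickle=True).item()
yaw=.137;R=np.array([[np.cos(yaw),-np.sin(yaw)],[np.sin(yaw),np.cos(yaw)]]);o=np.array([.5787,-.0745])
Z=lambda a:np.array(a,float)/2.5+[180,230]
print((px2w(f,Z([(404,139),(668,140),(403,300)]),.051)[:,:2]-o)@R)
print(ctrl.close_job())
E
```

```text
[[-0.0119 -0.0498]
 [-0.0119  0.048 ]
 [ 0.057  -0.0493]]
the job is handed in; nothing more can be done
None
```

The stone is pressed home against the gauge bar and nipped between both stops on the centre line. I handed the job in at about 25 s of the 72 s allowed; it reported no verdict.

- **Pressing home:** I pushed the stone until it stopped moving against the bar. The push peaked at about 18 N at the wrist and I held it at about 15 N. Some of that is the stone's own friction, so the force on the bar was lower.
- **Centring:** I pushed the right stop in, which carried the stone about 5.5 mm onto the centre line. Then I pushed the left stop in until all three began to creep together at about 13.8 N, so the stone was nipped.
- **Last checks:** With the arm clear, the stone's white line was about 0.15 mm off the centre line, and the stone was square. Its near face was at jig x = −11.9 mm, within about 0.1 mm of where I measured it after pressing home, so it has not come off the bar. Both stop pads looked to be touching it, and the pencil and collar looked undisturbed.
- **Disagreements:** One check gave a 1.6 mm offset, but the closed fingers were hiding the white line. I discarded it and repeated the check with the jaws open. I could not measure the forces on the stops and the bar directly; they come from the wrist readings.

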